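# Pry open the control box and hold its three-position enabling button in the middle

## Robot

A 6-joint arm with a two-finger parallel gripper is mounted at the origin on a cart in front of the work surface, level with it; the furniture and walls round the work are solid. World frame = base frame: x ahead of the robot, y to its left, z up, the work surface at z = 0. Lengths are in m, angles in rad, forces in N, time in s.
With the tool pointing down it reaches from about 0.25 to 0.775 m from the base axis. Payload 4 kg.
Tool frame: the origin (TCP) lies midway between the tips of the shut fingers; the grasp point (between the pads) lies 19 mm behind it (robot.tcp_to_grasp is the distance from the TCP to the grasp point, in m); z points along the fingers, x is the direction in which the jaws open and shut, and the axes are right-handed (so a half turn about z gives the same grasp; the last joint's range is limited). The gripper opens to 94 mm and grips with 3 to 60 N. Pads are 16 mm wide; open, the fingers measure 119 mm over their backs; the gripper's body (75 mm by 177 mm) begins 78 mm behind the grasp point.
Start: joints at [-1.319, 0.087, 1.371, -0, 1.684, -0.103], TCP at [0.191, -0.516, 0.206] pointing down, gripper open.
Joint ranges: [-3.1, 3.1], [-0.76, 2.03], [0.27, 2.55], [-1.08, 4.22], [0.17, 2.65], [-2.57, 2.57]. Speed limits (rad/s): [2.79, 2.79, 3.14, 3.14, 3.14, 3.14].

## Interface

Orientations are given as [roll, pitch, yaw] about the fixed x, y, z axes, in that order (R = Rz(yaw) Ry(pitch) Rx(roll)).
In Python, from bench import get_obs, vision, robot gives the robot as it stands.
- The arm moves only by the tool servo_tool, never from a script. Its argument "targets" is text: rows parted by semicolons, each of 7 numbers parted by spaces: the opening, from 0 (shut) to 1 (fully open), then the shift along the tool's x, y, z as a fraction of full scale, then the turn, a rotation vector about the tool's x, y, z as a fraction of full scale. A call has 1 to 12 rows; each row is the pose to reach, as a shift and turn from the pose commanded when the call began, along the tool's axes at that moment, turning the shorter way round; what a row does not reach only later rows make up. Full scale, the value 1, is 0.25 m for a shift and pi rad for a turn. A row lasts 1/12 s, in which the tool goes at most 41.7 mm and 7.16 degrees, less where a joint would pass 70% of its speed; a pose out of reach is approached as far as the arm can. A call with a number of a shift or a turn outside -1 to 1 is refused whole. A call with a gripper value outside its range is refused whole. The fingers move at their own pace and stop on an object; the grip force is fixed at half the most. Time passes only in rows, so rows that repeat a pose let the fingers close. It gives the time, the measured TCP pose, the force and the opening at its end, in the units of the state.
- get_obs(): the state, without advancing time (a new reading comes with each control period).
- vision.snapshot(name): name is "scene" or "side" or "wrist"; returns a dict with "image" (384x512x3 uint8, red, green, blue), "mtx" (3x3 intrinsics, pixels), "k1" (the pictures are not rectified: a ray, as slopes to the right and down, at radius r is drawn at 1 + k1 r^2 times it, then the intrinsics apply), "world_from_camera" (4x4, takes a point from camera to world coordinates); the wrist camera has in their place "T_tool_cam" (4x4, takes a point from camera to tool coordinates, whose origin is the TCP and whose axes are the tool frame's). Camera axes: x right, y down, z forward; pixel columns grow to the right and rows downward; lengths in m; the calibration is good to about 2 mm. A picture is of the moment at which its call begins: read the wrist's pose just before it. There is no depth.
- robot.close_job(): hands the job in, once; it reports no verdict.
The state is a dict: "time": time; "joint_positions": joint angles; "qvel": joint speeds; "joint_torque": joint torques, N m; "tool_pos": TCP position; "ee_rot": TCP orientation; "wrist_force": force on the tool from outside, world axes, zero at the start; "wrist_torque": the same for the moment, N m; "width": finger opening in m.
Only numpy, scipy, OpenCV 4.12 (cv2) and the standard library are available. Lean on these libraries where they do the work, as an engineer would, in place of code of your own. Each camera call takes 0.05 s, during which the arm holds its last target.

## Task

Lever up the blue cover of the grey control box by putting the blade of the orange pry tool in the notch under the cover's front edge, swing the cover right back so that it stays open, and lay the tool down flat on the worktop. Then, with the bare fingertips, press the green enabling button halfway, 6 mm of its 12 mm travel (the white line on its side just meets the yellow collar), never down to its stop, and finish while still holding it there. Leave the two vials where they are.

Things in the scene. Friction and masses are not known exactly. Their poses are not given: they have to be found in the camera images.
- control_box: grey control box, fixed to the worktop, 90 (x) x 110 (y) x 58 mm tall with its cover shut; origin at the centre of its underside; its x axis points from the front (the side with the notch and three small coloured lamps, which faces the robot) to the back, z up. It is an open well: walls 8 mm thick whose tops stand 52 mm over the worktop, inner space 74 x 94 mm, floor 24 mm over the worktop. The flat cover lies on the walls.
- notch (a point): centre of the pry notch at the front face: an opening through the 8 mm front wall straight under the cover, 26 mm wide and 14 mm high (38 to 52 mm over the worktop), leading into the well; the point is 45 mm in front of the box's origin and 45 mm up; axes as the box
- cover (a joint): opening angle of the blue cover, rad: 0 shut, 1.9 fully back against its stop. The cover is a flat plate 90 x 110 x 6 mm, 0.06 kg, flush with the box's front and sides, hinged along the back. Stiff hinge: it stays at any angle, and about 0.8 N up at the front edge moves it.
- cover_hinge (a point): middle of the cover's hinge line (along the box's y axis), at the box's back face, 45 mm behind the box's origin and 52 mm up, level with the shut cover's underside; the cover's front edge is 90 mm from it
- button (a joint): travel of the green button, m: 0 released, 0.012 at its stop, straight down. A spring pushes it back: about 3 N to start, 5.6 N at 6 mm, 8 N at the stop.
- pry_tool: loose pry tool, 0.04 to 0.09 kg, lying flat on the worktop right of the flat grey plate reader (0.1 m tall), blade to the right (-y); its x axis runs along the blade, z up; origin under the handle, 80 mm behind the blade's tip. Orange handle 85 long x 16 wide x 20 mm tall, from 55 mm behind the origin to 30 mm ahead of it; steel blade 12 mm wide and 3 mm thick, from 30 to 80 mm ahead, its mid-plane 10 mm over the handle's underside.
- blade_tip (a point): middle of the blade's front edge: 80 mm ahead of the tool's origin, 10 mm above its underside; axes as the tool
- vial_a: one of two small brown vials with a black cap, 25 mm diameter, 50 tall, standing to the left of the box; origin at the centre of its underside
- vial_b: the other, identical vial; origin at the centre of its underside
- button_top (a point): centre of the top face of the green round button (26 mm diameter), which stands in the middle of the well; released, its top is 46 mm over the worktop and 18 mm over the top of the yellow collar (38 mm diameter) round it; the white line round its side is 6 mm above the collar when released. Button top is 6 mm below the tops of the walls.

How it is judged:
By the outcome, as a careful person would: the job done as asked, in the order asked, and still so for the second after the job is handed in, while the arm keeps its last pose, push and grip.
It also fails if it takes over 72 s, if anything falls off the work surface, if the arm or the gripper's body presses on something with over 40 N, if the wrist force passes 120 N, or if a joint passes its speed limit or range.

## Working session

There is one attempt and no reset: what is moved stays moved. The work goes in short steps, Python scripts to look and compute and a tool call to move; the robot and the scene stay as the last step left them, time stands still between calls to the robot, and variables do not carry over. Pictures are saved under pics/ and viewed, and the job is handed in when it is done.

Besides the shell and the picture viewer there is one more tool, called after "Request:" by a JSON object that holds its "op" and its "data". servo_tool: Moves the arm, as the interface text tells. Its arguments: {"type":"object","properties":{"targets":{"type":"string"}},"required":["targets"]}

```bash
mkdir -p pics; ls; cat > h.py <<'E'
from bench import get_obs, vision, robot
import numpy as np, cv2
from scipy.spatial.transform import Rotation as R
def snap(n,fn):
    o=get_obs(); s=vision.snapshot(n); cv2.imwrite('pics/'+fn,s['image'][:,:,::-1])
    if n=='wrist':
        T=np.eye(4);T[:3,:3]=R.from_euler('xyz',o['ee_rot']).as_matrix();T[:3,3]=o['tool_pos']
        s['W']=T@s['T_tool_cam']
    else: s['W']=s['world_from_camera']
    return s
def ray(s,u,v):
    K=s['mtx'];k=s['k1']
    d=np.array([(u-K[0,2])/K[0,0],(v-K[1,2])/K[1,1]]);x=d.copy()
    for _ in range(30): x=d/(1+k*(x@x))
    w=s['W'];r=w[:3,:3]@np.array([x[0],x[1],1]);return w[:3,3],r/np.linalg.norm(r)
def onz(s,u,v,z):
    o,r=ray(s,u,v);return o+r*(z-o[2])/r[2]
def proj(s,p):
    w=s['W'];c=w[:3,:3].T@(np.array(p)-w[:3,3]);x=c[:2]/c[2];x=x*(1+s['k1']*(x@x));K=s['mtx']
    return K[0,0]*x[0]+K[0,2],K[1,1]*x[1]+K[1,2]
E
python3 - <<'E'
from h import *
o=get_obs();print({k:np.round(v,4) for k,v in o.items()})
for n in ['scene','side','wrist']:
    s=snap(n,n+'0.png');print(n,np.round(s['W'],3),s['mtx'],s['k1'])
print(s['T_tool_cam'].round(3))
E
```

```text
pics
{'time': np.float64(0.0), 'joint_positions': array([-1.3191,  0.088 ,  1.3722,  0.    ,  1.6836, -0.1031]), 'qvel': array([-0.0007,  0.0013,  0.0006,  0.0005,  0.0001,  0.0002]), 'joint_torque': array([-4.00000e-04, -3.40172e+01, -3.02428e+01,  7.16000e-02,
        3.28000e-02, -2.00000e-04]), 'tool_pos': array([ 0.191 , -0.5152,  0.2043]), 'ee_rot': array([-3.1414e+00,  2.2000e-03, -1.2160e+00]), 'wrist_force': array([-0.1748,  1.2219,  0.1767]), 'wrist_torque': array([ 0.0231, -0.061 ,  0.0062]), 'width': np.float64(0.0937)}
scene [[ 0.918 -0.262  0.298  0.065]
 [-0.397 -0.63   0.668 -0.899]
 [ 0.013 -0.731 -0.682  1.013]
 [ 0.     0.     0.     1.   ]] [[411.64481597   0.         262.18973006]
 [  0.         411.64481597 194.34215286]
 [  0.           0.           1.        ]] 0.005843379664998268
side [[-0.844 -0.265  0.467 -0.125]
 [-0.537  0.384 -0.751  1.051]
 [ 0.02  -0.885 -0.466  0.684]
 [ 0.     0.     0.     1.   ]] [[459.03029137   0.         256.76215545]
 [  0.         459.03029137 198.56244449]
 [  0.           0.           1.        ]] -0.1750705722768773
wrist [[ 0.347 -0.9   -0.264  0.269]
 [-0.938 -0.334 -0.095 -0.487]
 [-0.002  0.28  -0.96   0.384]
 [ 0.     0.     0.     1.   ]] [[280.09657718   0.         254.79367276]
 [  0.         280.09657718 193.80773434]
 [  0.           0.           1.        ]] 0.011450739601892976
[[ 1.    -0.    -0.001 -0.   ]
 [ 0.001  0.96   0.28  -0.083]
 [ 0.    -0.28   0.96  -0.18 ]
 [ 0.     0.     0.     1.   ]]
```

View pics/scene0.png

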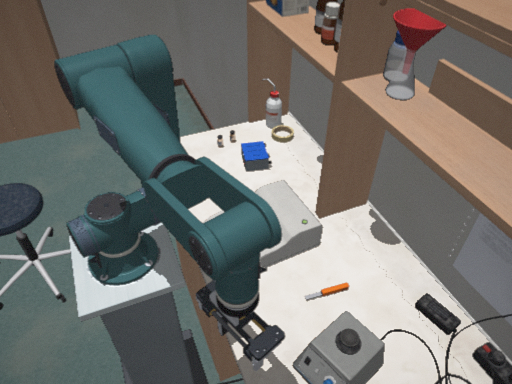

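View pics/side0.png

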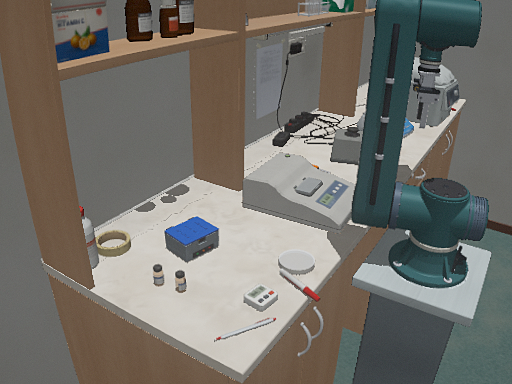

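View pics/wrist0.png

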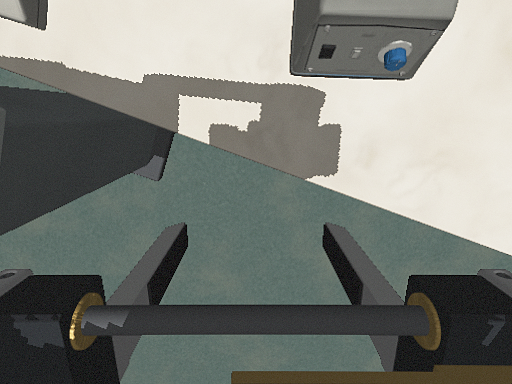

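The scene view shows the tool at about (328,292), blade to the left of the picture, and the blue cover at (256,153). The side view shows the box at (192,237), with the vials at (158,274) and (181,281). I'll measure these next.

```bash
python3 - <<'E'
from h import *
def mask(s,lo,hi,roi):
    h=cv2.cvtColor(s['image'],cv2.COLOR_RGB2HSV);m=cv2.inRange(h,lo,hi)
    z=np.zeros_like(m);x0,y0,x1,y1=roi;z[y0:y1,x0:x1]=m[y0:y1,x0:x1];return z
sc=snap('scene','a.png');sd=snap('side','b.png')
m=mask(sc,(5,150,120),(20,255,255),(300,275,360,310))
ys,xs=np.nonzero(m);print('orange',len(xs))
pts=np.array([onz(sc,x,y,0.014)[:2] for x,y in zip(xs,ys)],dtype=np.float32)
print(pts.mean(0),cv2.minAreaRect(pts))
print('blade tip px(306,298) z.01',onz(sc,306,298.5,.01))
img=sc['image'][260:320,280:380];cv2.imwrite('pics/c.png',cv2.resize(img[:,:,::-1],None,fx=8,fy=8,interpolation=cv2.INTER_CUBIC))
for n,s,roi in (('scene',sc,(225,130,290,180)),('side',sd,(150,205,235,270))):
    m=mask(s,(105,150,60),(125,255,255),roi)
    c=max(cv2.findContours(m,0,2)[0],key=cv2.contourArea);print(n,cv2.contourArea(c))
    P=np.array([onz(s,p[0][0],p[0][1],.058)[:2] for p in c],dtype=np.float32)
    r=cv2.minAreaRect(P);print(r,cv2.boxPoints(r))
a=sc['image'][120:190,200:310];cv2.imwrite('pics/d.png',cv2.resize(a[:,:,::-1],None,fx=7,fy=7,interpolation=cv2.INTER_CUBIC))
a=sd['image'][200:300,140:240];cv2.imwrite('pics/e.png',cv2.resize(a[:,:,::-1],None,fx=6,fy=6,interpolation=cv2.INTER_CUBIC))
E
```

```text
orange 135
[ 0.5359754  -0.36230528] ((0.5371814370155334, -0.36220911145210266), (0.01639357954263687, 0.0803956463932991), 85.60346221923828)
blade tip px(306,298) z.01 [ 0.44679129 -0.35852243  0.01      ]
scene 353.5
((0.5514758229255676, 0.2731802463531494), (0.10881328582763672, 0.09004227817058563), 78.66727447509766) [[0.49664125 0.22868133]
 [0.5849279  0.21098745]
 [0.60631037 0.31767917]
 [0.5180237  0.33537304]]
side 718.0
((0.5518515706062317, 0.2829384207725525), (0.10967054963111877, 0.0916224867105484), 78.1785888671875) [[0.4957783  0.23865114]
 [0.58545756 0.21988116]
 [0.6079248  0.3272257 ]
 [0.5182456  0.34599566]]
```

View pics/c.png

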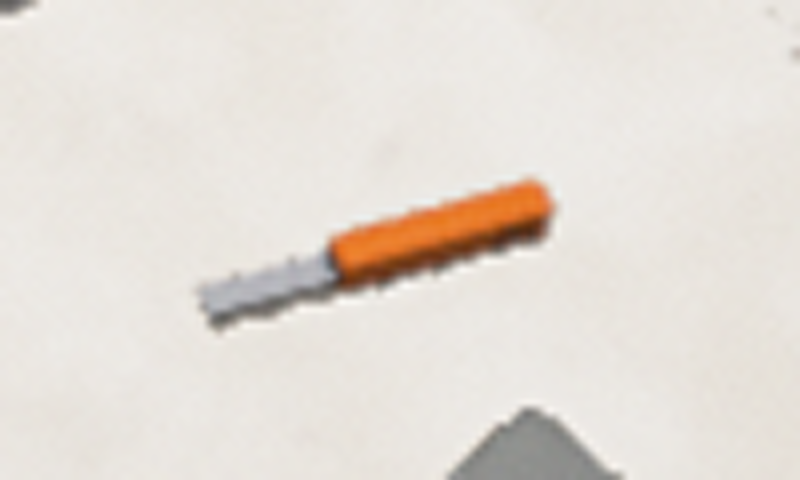

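View pics/d.png

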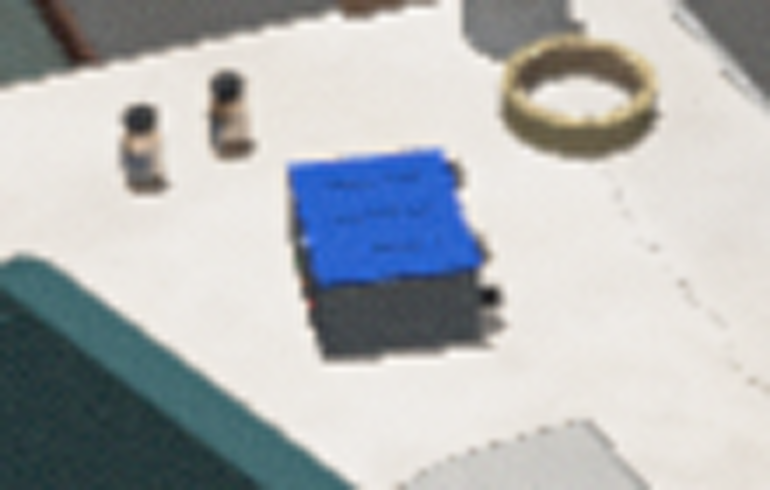

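View pics/e.png

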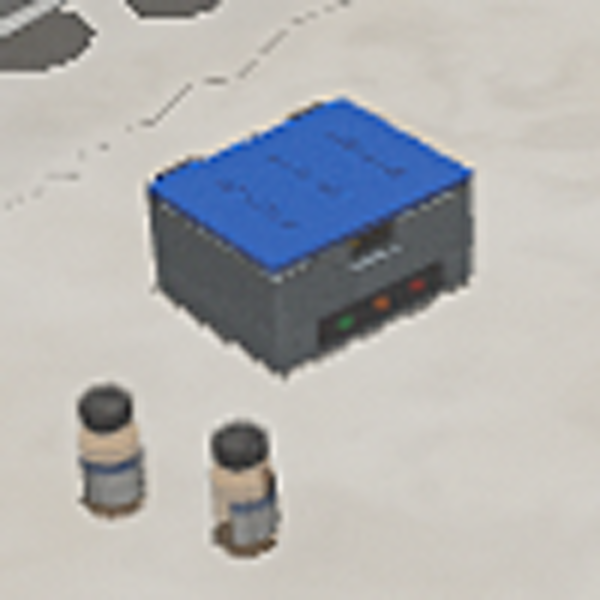

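```bash
cat >> h.py <<'E'
import json,os
def getc():
    c=json.load(open('cmd.json'));return np.array(c[0]),R.from_quat(c[1])
def setc(p,r): json.dump([list(map(float,p)),list(map(float,r.as_quat()))],open('cmd.json','w'))
def app(*f):
    p,r=getc();f=np.array(f,float);setc(p+r.apply(f[:3]*.25),r*R.from_rotvec(f[3:]*np.pi))
def dele(pos,rot):
    p,r=getc();return np.r_[r.inv().apply(np.array(pos)-p)/.25,(r.inv()*rot).as_rotvec()/np.pi].round(4)
def down(yaw,tilt=0): # tilt: turn about tool x
    return R.from_euler('xyz',[np.pi,0,yaw])*R.from_euler('x',tilt)
def st():
    o=get_obs();p,r=getc();print('t',round(float(o['time']),2),'pos',o['tool_pos'].round(4),'cmd',p.round(4),'rot',o['ee_rot'].round(3),'cmd',r.as_euler('xyz').round(3),'F',o['wrist_force'].round(2),'w',round(float(o['width']),4),'q',o['joint_positions'].round(2))
E
python3 - <<'E'
from h import *
setc([.191,-.516,.206],down(-1.216))
s=snap('scene','f.png')
print(onz(s,310,300,0),[onz(s,u,v,.08) for u,v in ((349,312),(384,345),(298,345))])
print(dele([.537,-.364,.25],down(-1.55)))
E
```

```text
[ 0.45875936 -0.36189875  0.        ] [array([ 0.50266492, -0.47415588,  0.08      ]), array([ 0.53220523, -0.58277567,  0.08      ]), array([ 0.34245263, -0.50232163,  0.08      ])]
[-0.0893 -1.509  -0.176   0.     -0.      0.1063]
```

Request:
{"op": "servo_tool", "data": {"targets": "1 0 -0.2 -0.176 0 0 0.03;1 -0.04 -0.4 -0.176 0 0 0.06;1 -0.06 -0.6 -0.176 0 0 0.106;1 -0.089 -0.75 -0.176 0 0 0.106;1 -0.089 -0.9 -0.176 0 0 0.106;1 -0.089 -1 -0.176 0 0 0.106;1 -0.089 -1 -0.176 0 0 0.106;1 -0.089 -1 -0.176 0 0 0.106"}}

```text
time: 0.97
tool_pos: [0.4211, -0.4057, 0.249]
ee_rot: [-3.141, 0.001, -1.543]
wrist_force: [-0.3, -0.4, -0.2]
width: 0.0939
```

```bash
python3 - <<'E'
from h import *
app(-.089,-1,-.176,0,0,.106);st()
print(dele([.575,-.364,.20],down(-1.55)))
s=snap('wrist','w1.png')
E
```

```text
t 0.97 pos [ 0.4211 -0.4057  0.249 ] cmd [ 0.4177 -0.4083  0.25  ] rot [-3.141e+00  1.000e-03 -1.543e+00] cmd [ 3.142  0.    -1.549] F [-0.3  -0.4  -0.21] w 0.0939 q [-0.86  0.16  1.2   0.    1.78  0.68]
[-1.634e-01 -6.329e-01  2.000e-01 -0.000e+00 -0.000e+00  3.000e-04]
```

View pics/w1.png

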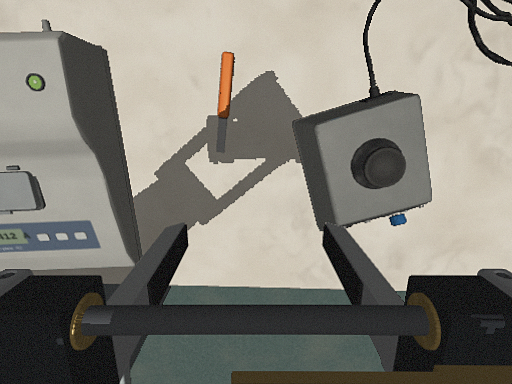

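```bash
python3 - <<'E'
from h import *
s=snap('wrist','w2.png')
h=cv2.cvtColor(s['image'],cv2.COLOR_RGB2HSV);m=cv2.inRange(h,(5,150,80),(20,255,255));m[130:]=0
ys,xs=np.nonzero(m)
P=np.array([onz(s,x,y,.018)[:2] for x,y in zip(xs,ys)],dtype=np.float32);r=cv2.minAreaRect(P);print(r,cv2.boxPoints(r))
print('tip',onz(s,221,152,.01),'root',onz(s,222.5,118,.01))
for u,v in ((106,47),(115,115),(138,262)): print('reader',onz(s,u,v,0.0)[:2],onz(s,u,v,.1)[:2])
for u,v in ((294,122),(330,226),(315,128)): print('dev',onz(s,u,v,.0)[:2],onz(s,u,v,.08)[:2])
E
```

```text
((0.5385388135910034, -0.360861212015152), (0.015221696346998215, 0.0832153707742691), 85.16883850097656) [[ 0.49643797 -0.36494082]
 [ 0.5793577  -0.3719492 ]
 [ 0.58063966 -0.3567816 ]
 [ 0.49771994 -0.34977323]]
tip [ 0.44362125 -0.35509953  0.01      ] root [ 0.49262012 -0.35773745  0.01      ]
reader [ 0.5822348  -0.19734127] [ 0.56365653 -0.24565571]
reader [ 0.49243393 -0.19889405] [ 0.49480292 -0.24684628]
reader [ 0.25024967 -0.21014867] [ 0.30911139 -0.25547561]
dev [ 0.48928328 -0.46251365] [ 0.49176642 -0.45168118]
dev [ 0.3247945  -0.53247854] [ 0.35797301 -0.50858987]
dev [ 0.48138386 -0.4943416 ] [ 0.48534111 -0.4775697 ]
```

```bash
python3 - <<'E'
from h import *
print(dele([.542,-.361,.11],down(-1.64)),dele([.542,-.361,.005],down(-1.64)))
E
```

```text
[-0.1783 -0.5012  0.56   -0.     -0.      0.029 ] [-0.1783 -0.5012  0.98   -0.     -0.      0.029 ]
```

Request:
{"op": "servo_tool", "data": {"targets": "1 -0.06 -0.16 0.1 0 0 0.01;1 -0.12 -0.32 0.25 0 0 0.02;1 -0.178 -0.5 0.4 0 0 0.029;1 -0.178 -0.5 0.5 0 0 0.029;1 -0.178 -0.5 0.6 0 0 0.029;1 -0.178 -0.5 0.6 0 0 0.029;1 -0.178 -0.5 0.6 0 0 0.029"}}

```text
time: 1.65
tool_pos: [0.5389, -0.3606, 0.0963]
ee_rot: [3.135, 0.004, -1.641]
wrist_force: [1.0, -0.4, 1.4]
width: 0.094
```

```bash
python3 - <<'E'
from h import *
app(-.178,-.5,.6,0,0,.029);st()
print(dele([.542,-.361,.005],down(-1.64)))
s=snap('wrist','w3.png')
E
```

```text
t 1.65 pos [ 0.5389 -0.3606  0.0963] cmd [ 0.5417 -0.3611  0.1   ] rot [ 3.135  0.004 -1.641] cmd [ 3.142 -0.    -1.64 ] F [ 0.98 -0.44  1.44] w 0.094 q [-0.68  0.35  1.27 -0.    1.53  0.96]
[-0.0004 -0.0012  0.38   -0.     -0.     -0.    ]
```

View pics/w3.png

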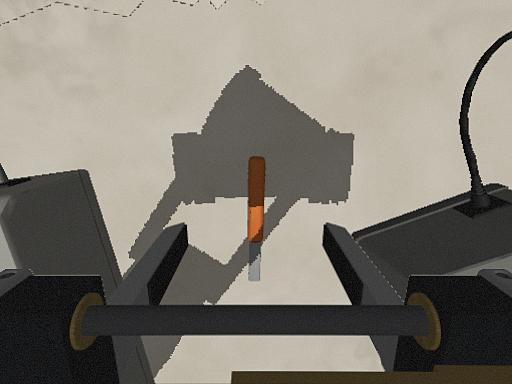

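Request:
{"op": "servo_tool", "data": {"targets": "1 0 0 0.2 0 0 0;1 0 0 0.2 0 0 0;1 0 0 0.2 0 0 0;1 0 0 0.2 0 0 0"}}

```text
time: 2.03
tool_pos: [0.5417, -0.3623, 0.052]
ee_rot: [-3.14, -0.002, -1.642]
wrist_force: [0.3, -0.0, 0.9]
width: 0.0937
```

```bash
python3 - <<'E'
from h import *
s=snap('wrist','w3.png');st()
for v in (158,241,281): print(v)
app(0,0,.2,0,0,0);st()
h=cv2.cvtColor(s['image'],cv2.COLOR_RGB2HSV);m=cv2.inRange(h,(5,150,40),(20,255,255));m[320:]=0
ys,xs=np.nonzero(m)
P=np.array([onz(s,x,y,.018)[:2] for x,y in zip(xs,ys)],dtype=np.float32);r=cv2.minAreaRect(P);print(r)
E
```

```text
t 2.08 pos [ 0.5424 -0.3625  0.0529] cmd [ 0.5417 -0.3611  0.1   ] rot [-3.138e+00 -3.000e-03 -1.641e+00] cmd [ 3.142 -0.    -1.64 ] F [ 0.33 -0.29 -0.  ] w 0.0938 q [-0.68  0.38  1.32 -0.    1.43  0.97]
158
241
281
t 2.08 pos [ 0.5424 -0.3625  0.0529] cmd [ 0.5417 -0.3611  0.05  ] rot [-3.138e+00 -3.000e-03 -1.641e+00] cmd [ 3.142 -0.    -1.64 ] F [ 0.33 -0.29 -0.  ] w 0.0938 q [-0.68  0.38  1.32 -0.    1.43  0.97]
((0.5141388773918152, -0.35969799757003784), (0.32542112469673157, 0.13713261485099792), 85.85345458984375)
```

View pics/w3.png

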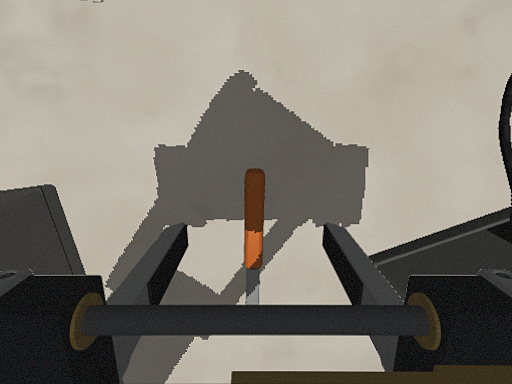

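```bash
python3 - <<'E'
from h import *
s=snap('wrist','w4.png');st()
for u,v,z in ((255,169,.02),(254,268,.02)): print(onz(s,u,v,z))
E
```

```text
t 2.13 pos [ 0.5428 -0.3625  0.0531] cmd [ 0.5417 -0.3611  0.05  ] rot [-3.137e+00 -3.000e-03 -1.641e+00] cmd [ 3.142 -0.    -1.64 ] F [-0.33  0.07  0.63] w 0.0936 q [-0.68  0.38  1.32 -0.    1.43  0.97]
[ 0.58353266 -0.36493987  0.02      ]
[ 0.49781494 -0.35799552  0.02      ]
```

Request:
{"op": "servo_tool", "data": {"targets": "1 0 0 0.06 0 0 0;1 0 0 0.12 0 0 0;1 0 0 0.16 0 0 0;1 0 0 0.18 0 0 0;1 0 0 0.18 0 0 0"}}

```text
time: 2.55
tool_pos: [0.5414, -0.3606, 0.004]
ee_rot: [3.141, 0.001, -1.64]
wrist_force: [-0.3, -0.3, -0.0]
width: 0.094
```

```bash
python3 - <<'E'
from h import *
app(0,0,.18,0,0,0);st();s=snap('wrist','w5.png');st()
E
```

```text
t 2.55 pos [ 0.5414 -0.3606  0.004 ] cmd [ 0.5417 -0.3611  0.005 ] rot [ 3.141e+00  1.000e-03 -1.640e+00] cmd [ 3.142 -0.    -1.64 ] F [-0.31 -0.28 -0.04] w 0.094 q [-0.67  0.42  1.37 -0.    1.35  0.97]
t 2.6 pos [ 0.5419 -0.361   0.0048] cmd [ 0.5417 -0.3611  0.005 ] rot [-3.141 -0.    -1.64 ] cmd [ 3.142 -0.    -1.64 ] F [ 0.29  0.17 -0.32] w 0.0942 q [-0.67  0.42  1.37 -0.    1.35  0.97]
```

View pics/w5.png

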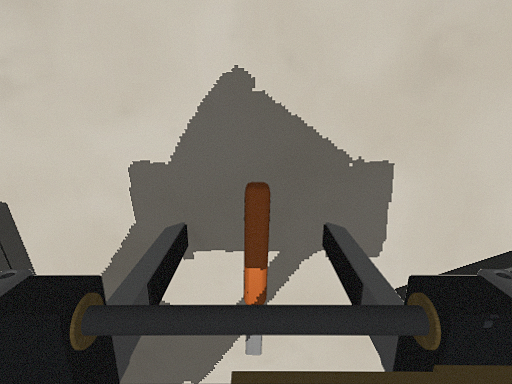

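Request:
{"op": "servo_tool", "data": {"targets": "0 0 0 0 0 0 0;0 0 0 0 0 0 0;0 0 0 0 0 0 0;0 0 0 0 0 0 0;0 0 0 0 0 0 0;0 0 0 0 0 0 0;0 0 0 0 0 0 0;0 0 0 0 0 0 0"}}

```text
time: 3.27
tool_pos: [0.5418, -0.3609, 0.0045]
ee_rot: [-3.142, -0.0, -1.64]
wrist_force: [-0.2, -0.1, -1.1]
width: 0.0442
```

```bash
python3 - <<'E'
from h import *
st();s=snap('wrist','w6.png')
E
```

```text
t 3.27 pos [ 0.5418 -0.3609  0.0045] cmd [ 0.5417 -0.3611  0.005 ] rot [-3.142 -0.    -1.64 ] cmd [ 3.142 -0.    -1.64 ] F [-0.23 -0.09 -1.09] w 0.0442 q [-0.67  0.42  1.37 -0.    1.35  0.97]
```

View pics/w6.png

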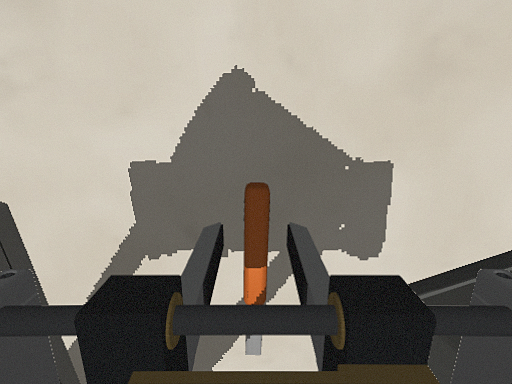

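Fingers are still closing at 44 mm and the handle is centred between them, around column 256. I'll keep closing.

Request:
{"op": "servo_tool", "data": {"targets": "0 0 0 0 0 0 0;0 0 0 0 0 0 0;0 0 0 0 0 0 0;0 0 0 0 0 0 0;0 0 0 0 0 0 0;0 0 0 0 0 0 0;0 0 0 0 0 0 0"}}

```text
time: 3.9
tool_pos: [0.5418, -0.3609, 0.0045]
ee_rot: [3.142, -0.0, -1.64]
wrist_force: [-0.3, -0.6, 0.1]
width: 0.0158
```

Request:
{"op": "servo_tool", "data": {"targets": "0 0 0 -0.06 0 0 0;0 0 0 -0.15 0 0 0;0 0 0 -0.3 0 0 0;0 0 0 -0.45 0 0 0;0 0 0 -0.6 0 0 0;0 0 0 -0.75 0 0 0;0 0 0 -0.9 0 0 0;0 0 0 -0.9 0 0 0"}}

```text
time: 4.57
tool_pos: [0.5444, -0.3628, 0.2405]
ee_rot: [-3.127, -0.01, -1.64]
wrist_force: [0.2, -0.2, 1.5]
width: 0.0157
```

```bash
python3 - <<'E'
from h import *
app(0,0,-.9,0,0,0)
st();s=snap('wrist','w7.png');snap('scene','s7.png')
E
```

```text
t 4.57 pos [ 0.5444 -0.3628  0.2405] cmd [ 0.5417 -0.3611  0.23  ] rot [-3.127 -0.01  -1.64 ] cmd [ 3.142 -0.    -1.64 ] F [ 0.2  -0.15  1.49] w 0.0157 q [-0.67  0.31  1.04  0.    1.77  0.97]
```

View pics/w7.png

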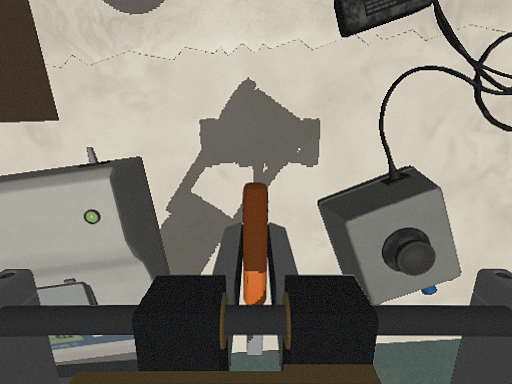

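View pics/s7.png

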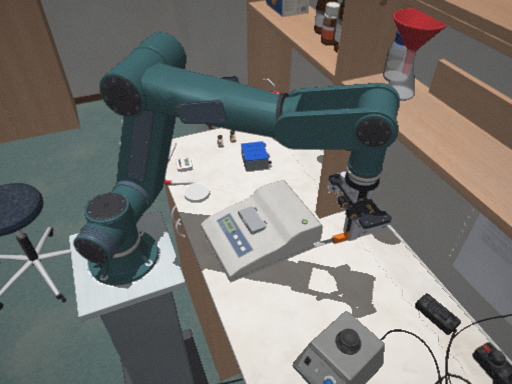

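```bash
python3 - <<'E'
from h import *
print(dele([.45,-.15,.25],down(-.2)))
E
```

```text
[-0.8169  0.4244 -0.08    0.      0.     -0.4584]
```

Request:
{"op": "servo_tool", "data": {"targets": "0 -0.07 0.04 -0.02 0 0 -0.04;0 -0.14 0.08 -0.04 0 0 -0.08;0 -0.21 0.12 -0.08 0 0 -0.12;0 -0.28 0.16 -0.08 0 0 -0.16;0 -0.35 0.2 -0.08 0 0 -0.2;0 -0.42 0.24 -0.08 0 0 -0.24;0 -0.49 0.28 -0.08 0 0 -0.28;0 -0.56 0.32 -0.08 0 0 -0.32;0 -0.63 0.36 -0.08 0 0 -0.36;0 -0.7 0.39 -0.08 0 0 -0.39;0 -0.77 0.42 -0.08 0 0 -0.42;0 -0.82 0.42 -0.08 0 0 -0.45"}}

```text
time: 5.67
tool_pos: [0.4493, -0.1472, 0.247]
ee_rot: [-3.14, 0.005, -0.221]
wrist_force: [0.3, -0.6, -0.1]
width: 0.0161
```

```bash
python3 - <<'E'
from h import *
app(-.82,.42,-.08,0,0,-.45)
st();print(dele([.33,.10,.25],down(.65)))
E
```

```text
t 5.67 pos [ 0.4493 -0.1472  0.247 ] cmd [ 0.4512 -0.1493  0.25  ] rot [-3.14   0.005 -0.221] cmd [ 3.142  0.    -0.226] F [ 0.28 -0.56 -0.15] w 0.0161 q [-0.44 -0.09  1.46  0.    1.77 -0.22]
[-0.6961 -0.8629 -0.     -0.      0.     -0.279 ]
```

Request:
{"op": "servo_tool", "data": {"targets": "0 -0.08 -0.1 0 0 0 -0.035;0 -0.16 -0.2 0 0 0 -0.07;0 -0.24 -0.3 0 0 0 -0.1;0 -0.32 -0.4 0 0 0 -0.13;0 -0.4 -0.5 0 0 0 -0.16;0 -0.48 -0.6 0 0 0 -0.19;0 -0.56 -0.7 0 0 0 -0.22;0 -0.64 -0.8 0 0 0 -0.25;0 -0.7 -0.86 0 0 0 -0.28;0 -0.7 -0.86 0 0 0 -0.28"}}

```text
time: 6.5
tool_pos: [0.3263, 0.1022, 0.2474]
ee_rot: [-3.138, 0.003, 0.661]
wrist_force: [0.8, 0.4, -0.5]
width: 0.0156
```

```bash
python3 - <<'E'
from h import *
app(-.7,-.86,0,0,0,-.28)
st();print(dele([.335,.322,.2],down(1.37)))
E
```

```text
t 6.5 pos [0.3263 0.1022 0.2474] cmd [0.3289 0.0995 0.25  ] rot [-3.138e+00  3.000e-03  6.610e-01] cmd [3.142 0.    0.653] F [ 0.81  0.35 -0.48] w 0.0156 q [ 0.14 -0.39  1.7   0.    1.83 -0.53]
[ 0.5604 -0.6919  0.2    -0.      0.     -0.2281]
```

Request:
{"op": "servo_tool", "data": {"targets": "0 0.08 -0.1 0.02 0 0 -0.035;0 0.16 -0.2 0.04 0 0 -0.07;0 0.24 -0.3 0.08 0 0 -0.1;0 0.32 -0.4 0.12 0 0 -0.13;0 0.4 -0.5 0.16 0 0 -0.16;0 0.48 -0.6 0.2 0 0 -0.19;0 0.56 -0.69 0.2 0 0 -0.22;0 0.56 -0.69 0.2 0 0 -0.228;0 0.56 -0.69 0.2 0 0 -0.228;0 0.56 -0.69 0.2 0 0 -0.228"}}

```text
time: 7.33
tool_pos: [0.3352, 0.3209, 0.1975]
ee_rot: [-3.14, 0.003, 1.368]
wrist_force: [-0.3, 0.4, -0.5]
width: 0.0157
```

```bash
python3 - <<'E'
from h import *
app(.56,-.69,.2,0,0,-.228)
st();snap('wrist','w8.png');snap('side','d8.png');st()
E
```

```text
t 7.33 pos [0.3352 0.3209 0.1975] cmd [0.3352 0.3216 0.2   ] rot [-3.140e+00  3.000e-03  1.368e+00] cmd [-3.142  0.     1.37 ] F [-0.28  0.4  -0.54] w 0.0157 q [ 0.64 -0.1   1.57 -0.    1.67 -0.73]
t 7.43 pos [0.3354 0.3207 0.1986] cmd [0.3352 0.3216 0.2   ] rot [-3.141e+00  1.000e-03  1.367e+00] cmd [-3.142  0.     1.37 ] F [ 0.65 -0.58 -0.53] w 0.0158 q [ 0.64 -0.1   1.57 -0.    1.67 -0.73]
```

View pics/w8.png

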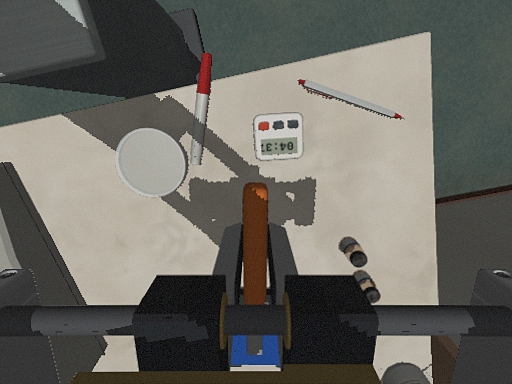

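View pics/d8.png

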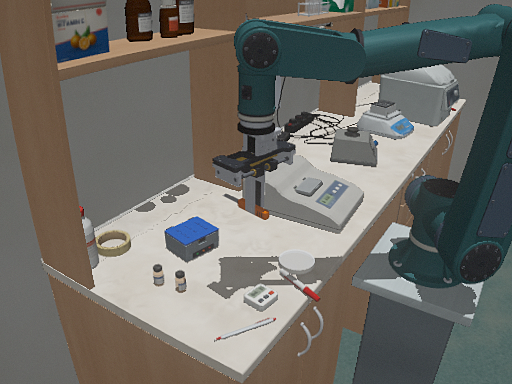

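```bash
python3 - <<'E'
from h import *
sc=snap('scene','s9.png');sd=snap('side','d9.png')
A={'FL':((288,165),(272,270)),'BL':((440,152),(150,187)),'BR':((480,265),(345,98)),'FR':((315,285),(473,172))}
for k,(a,b) in A.items():
    pa=[(a[0]+.5)/7-.5+200,(a[1]+.5)/7-.5+120];pb=[(b[0]+.5)/6-.5+140,(b[1]+.5)/6-.5+200]
    o1,r1=ray(sc,*pa);o2,r2=ray(sd,*pb)
    t=np.linalg.lstsq(np.c_[r1,-r2],o2-o1,rcond=None)[0];q1=o1+t[0]*r1;q2=o2+t[1]*r2
    print(k,onz(sc,*pa,.058)[:2].round(4),onz(sd,*pb,.058)[:2].round(4),((q1+q2)/2).round(4),'gap',np.linalg.norm(q1-q2).round(4))
a=sd['image'][200:270,140:260];cv2.imwrite('pics/e2.png',cv2.resize(a[:,:,::-1],None,fx=6.5,fy=6.5,interpolation=cv2.INTER_CUBIC))
E
```

```text
FL [0.5218 0.3387] [0.5182 0.3466] [0.5226 0.3425 0.0546] gap 0.0014
BL [0.6054 0.3177] [0.6033 0.3272] [0.6077 0.3228 0.0541] gap 0.0002
BR [0.5842 0.2146] [0.5825 0.2196] [0.5851 0.2168 0.056 ] gap 0.0005
FR [0.4959 0.2324] [0.4962 0.2381] [0.4976 0.2356 0.0558] gap 0.0012
```

View pics/e2.png

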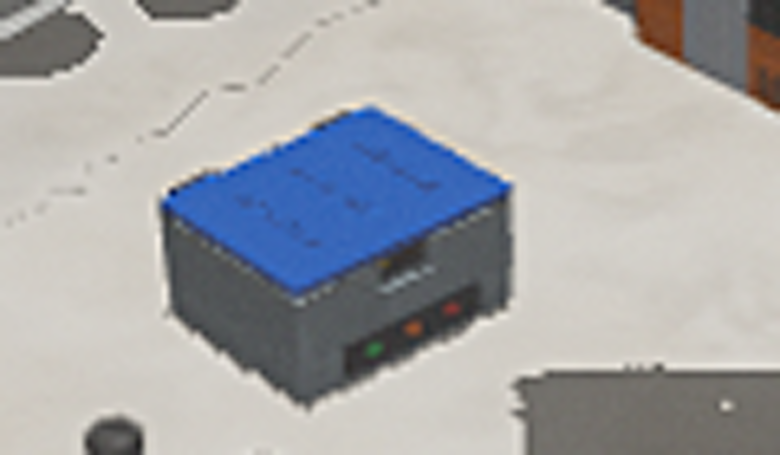

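View pics/s9.png

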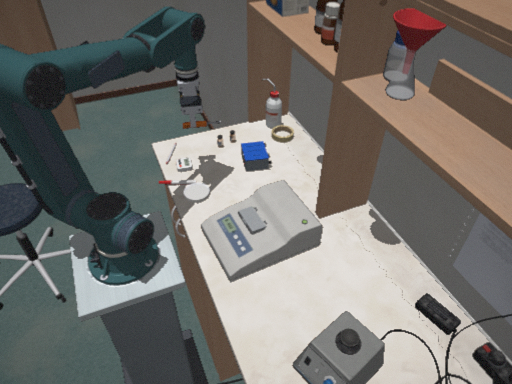

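```bash
python3 - <<'E'
from h import *
print(dele([.3915,.314,.0405],down(1.36)))
E
```

```text
[ 0.0153  0.2267  0.638  -0.      0.      0.003 ]
```

Request:
{"op": "servo_tool", "data": {"targets": "0 0.015 0.08 0.1 0 0 0.003;0 0.015 0.15 0.2 0 0 0.003;0 0.015 0.227 0.3 0 0 0.003;0 0.015 0.227 0.4 0 0 0.003;0 0.015 0.227 0.5 0 0 0.003;0 0.015 0.227 0.58 0 0 0.003;0 0.015 0.227 0.638 0 0 0.003;0 0.015 0.227 0.638 0 0 0.003;0 0.015 0.227 0.638 0 0 0.003;0 0.015 0.227 0.638 0 0 0.003"}}

```text
time: 8.37
tool_pos: [0.3926, 0.3143, 0.0414]
ee_rot: [3.14, -0.002, 1.359]
wrist_force: [0.3, 0.2, 0.5]
width: 0.0158
```

```bash
python3 - <<'E'
from h import *
app(.015,.227,.638,0,0,.003)
st();w=snap('wrist','w10.png');sc=snap('scene','s10.png');sd=snap('side','d10.png')
a=sd['image'][180:270,140:270];cv2.imwrite('pics/e10.png',cv2.resize(a[:,:,::-1],None,fx=6,fy=6,interpolation=cv2.INTER_CUBIC))
a=sc['image'][110:190,190:300];cv2.imwrite('pics/f10.png',cv2.resize(a[:,:,::-1],None,fx=7,fy=7,interpolation=cv2.INTER_CUBIC))
E
```

```text
t 8.37 pos [0.3926 0.3143 0.0414] cmd [0.3916 0.3139 0.0405] rot [ 3.140e+00 -2.000e-03  1.359e+00] cmd [3.142 0.    1.36 ] F [0.34 0.21 0.51] w 0.0158 q [ 0.56  0.07  1.72 -0.    1.35 -0.8 ]
```

View pics/e10.png

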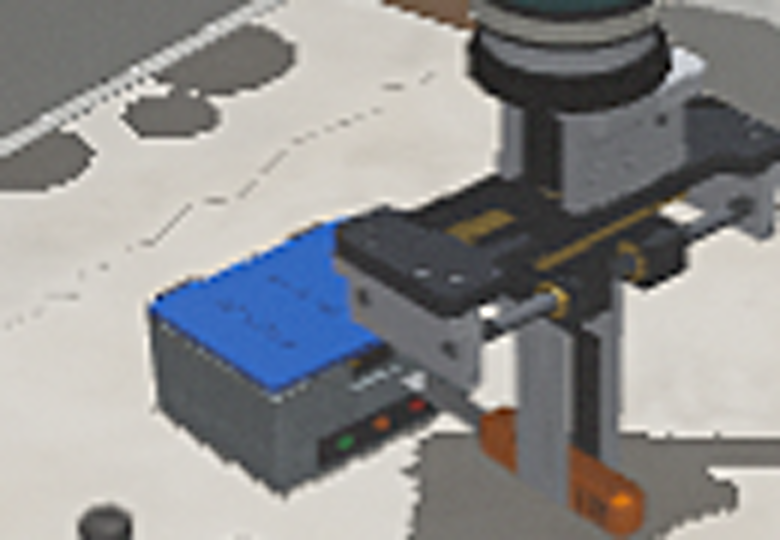

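View pics/f10.png

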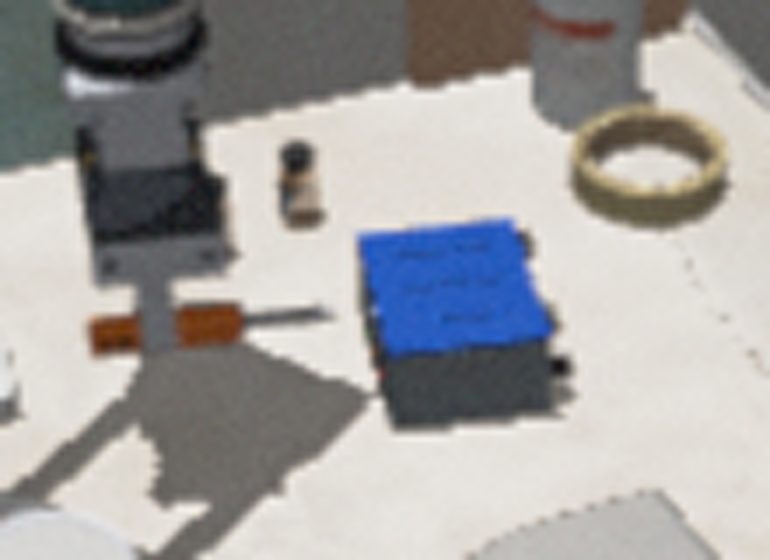

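View pics/w10.png

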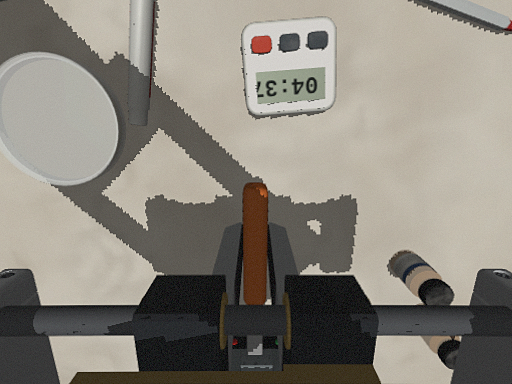

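```bash
python3 - <<'E'
from h import *
st()
sc=snap('scene','x.png');sd=snap('side','x2.png')
def tri(a,b):
    o1,r1=ray(sc,*a);o2,r2=ray(sd,*b);t=np.linalg.lstsq(np.c_[r1,-r2],o2-o1,rcond=None)[0];return ((o1+t[0]*r1+o2+t[1]*r2)/2).round(4),np.linalg.norm(o1+t[0]*r1-o2-t[1]*r2).round(4)
f7=lambda a:((a[0]+.5)/7-.5+190,(a[1]+.5)/7-.5+110);f6=lambda a:((a[0]+.5)/6-.5+140,(a[1]+.5)/6-.5+180)
print('tip',tri(f7((330,313)),f6((402,374))))
tip=[.3926+.0955*.978,.3143-.0955*.2095,.0469]
for n,s,k,o in (('sc',sc,7,(190,110)),('sd',sd,6,(140,180))):
    for nm,p in (('tip',tip),('notch',[.5093,.2888,.045]),('notchbot',[.5093,.2888,.038]),('nl',[.5093+.0027,.2888+.0127,.045]),('nr',[.5093-.0027,.2888-.0127,.045])):
        u,v=proj(s,p);print(n,nm,[round((u-o[0]+.5)*k-.5),round((v-o[1]+.5)*k-.5)])
E
```

```text
t 8.52 pos [0.3927 0.3147 0.0417] cmd [0.3916 0.3139 0.0405] rot [ 3.139e+00 -2.000e-03  1.360e+00] cmd [3.142 0.    1.36 ] F [-0.29 -0.24 -0.83] w 0.0153 q [ 0.56  0.07  1.72 -0.    1.35 -0.8 ]
tip (array([0.4896, 0.2943, 0.0464]), np.float64(0.0049))
sc tip [327, 310]
sc notch [370, 309]
sc notchbot [371, 319]
sc nl [366, 295]
sc nr [374, 323]
sd tip [413, 379]
sd notch [378, 360]
sd notchbot [378, 374]
sd nl [354, 372]
sd nr [401, 349]
```

Request:
{"op": "servo_tool", "data": {"targets": "0 0 0.03 0.004 0 0 0;0 0 0.06 0.004 0 0 0;0 0 0.08 0.004 0 0 0;0 0 0.1 0.004 0 0 0;0 0 0.12 0.004 0 0 0;0 0 0.14 0.004 0 0 0;0 0 0.155 0.004 0 0 0;0 0 0.168 0.004 0 0 0;0 0 0.168 0.004 0 0 0;0 0 0.168 0.004 0 0 0"}}

```text
time: 9.45
tool_pos: [0.4328, 0.3053, 0.0389]
ee_rot: [-3.141, 0.0, 1.36]
wrist_force: [0.0, 0.1, 0.0]
width: 0.0157
```

```bash
python3 - <<'E'
from h import *
app(0,.168,.004,0,0,0)
st();sc=snap('scene','s10.png');sd=snap('side','d10.png')
a=sd['image'][180:270,140:270];cv2.imwrite('pics/e11.png',cv2.resize(a[:,:,::-1],None,fx=6,fy=6,interpolation=cv2.INTER_CUBIC))
a=sc['image'][110:190,190:300];cv2.imwrite('pics/f11.png',cv2.resize(a[:,:,::-1],None,fx=7,fy=7,interpolation=cv2.INTER_CUBIC))
E
```

```text
t 9.45 pos [0.4328 0.3053 0.0389] cmd [0.4326 0.3051 0.0395] rot [-3.141  0.     1.36 ] cmd [3.142 0.    1.36 ] F [0.   0.13 0.03] w 0.0157 q [ 0.51  0.14  1.66  0.    1.35 -0.85]
```

View pics/e11.png

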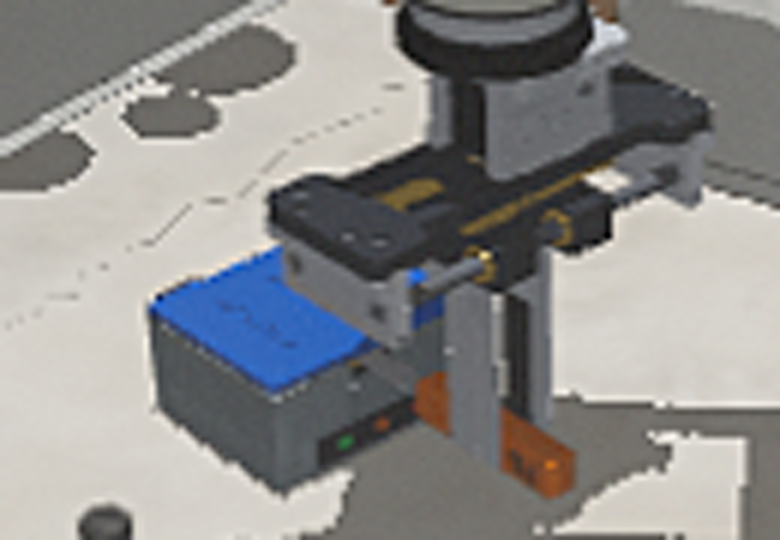

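View pics/f11.png

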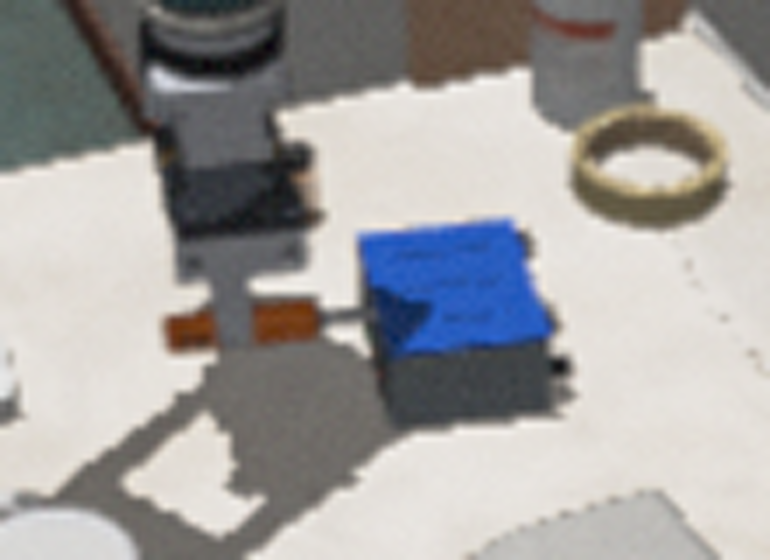

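Request:
{"op": "servo_tool", "data": {"targets": "0 0 0 -0.02 0 0 0;0 0 0.002 -0.04 0 0 0;0 0 0.003 -0.06 0 0 0;0 0 0.006 -0.08 0 0 0;0 0 0.013 -0.109 0 0 0;0 0 0.022 -0.135 0 0 0;0 0 0.035 -0.162 0 0 0;0 0 0.05 -0.186 0 0 0;0 0 0.068 -0.21 0 0 0;0 0 0.068 -0.21 0 0 0;0 0 0.068 -0.21 0 0 0"}}

```text
time: 10.47
tool_pos: [0.4503, 0.302, 0.0922]
ee_rot: [3.14, -0.001, 1.36]
wrist_force: [-0.2, 0.5, -0.2]
width: 0.0156
```

```bash
python3 - <<'E'
from h import *
app(0,.068,-.21,0,0,0)
st();sc=snap('scene','s10.png');sd=snap('side','d10.png')
a=sd['image'][160:270,120:250];cv2.imwrite('pics/e12.png',cv2.resize(a[:,:,::-1],None,fx=5,fy=5,interpolation=cv2.INTER_CUBIC))
a=sc['image'][100:190,190:300];cv2.imwrite('pics/f12.png',cv2.resize(a[:,:,::-1],None,fx=6,fy=6,interpolation=cv2.INTER_CUBIC))
E
```

```text
t 10.47 pos [0.4503 0.302  0.0922] cmd [0.4493 0.3016 0.092 ] rot [ 3.14e+00 -1.00e-03  1.36e+00] cmd [3.142 0.    1.36 ] F [-0.24  0.54 -0.24] w 0.0156 q [ 0.49  0.12  1.56 -0.    1.46 -0.87]
```

View pics/e12.png

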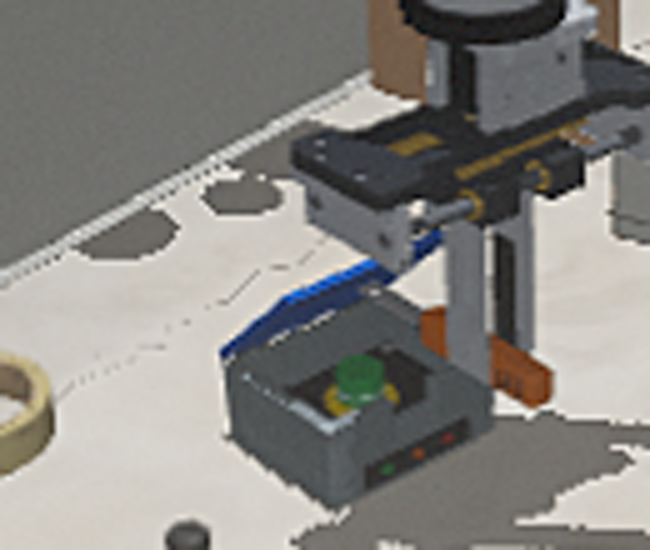

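View pics/f12.png

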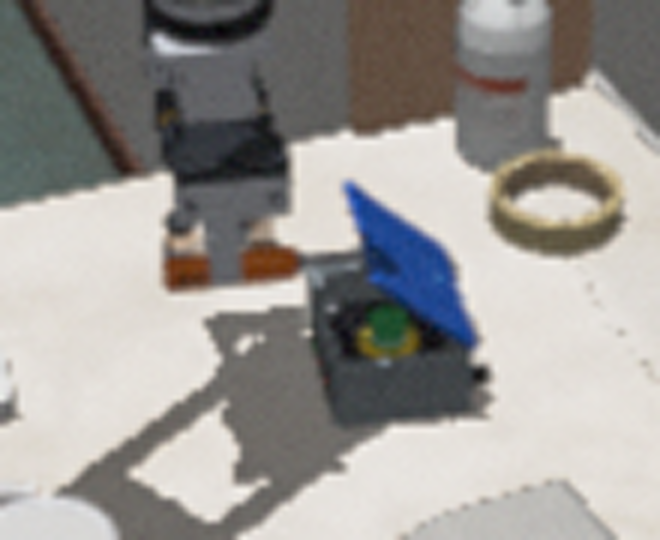

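Request:
{"op": "servo_tool", "data": {"targets": "0 0 0.02 -0.022 0 0 0;0 0 0.041 -0.04 0 0 0;0 0 0.065 -0.057 0 0 0;0 0 0.089 -0.071 0 0 0;0 0 0.116 -0.083 0 0 0;0 0 0.143 -0.092 0 0 0;0 0 0.17 -0.098 0 0 0;0 0 0.2 -0.1 0 0 0;0 0 0.23 -0.1 0 0 0;0 0 0.257 -0.1 0 0 0;0 0 0.28 -0.095 0 0 0;0 0 0.28 -0.095 0 0 0"}}

```text
time: 11.57
tool_pos: [0.5189, 0.2866, 0.1146]
ee_rot: [3.141, 0.001, 1.359]
wrist_force: [-0.3, 0.7, -0.3]
width: 0.0156
```

```bash
python3 - <<'E'
from h import *
app(0,.28,-.095,0,0,0)
st();sc=snap('scene','s10.png');sd=snap('side','d10.png')
a=sd['image'][140:270,120:250];cv2.imwrite('pics/e13.png',cv2.resize(a[:,:,::-1],None,fx=5,fy=5,interpolation=cv2.INTER_CUBIC)[:600])
a=sc['image'][90:190,190:300];cv2.imwrite('pics/f13.png',cv2.resize(a[:,:,::-1],None,fx=6,fy=6,interpolation=cv2.INTER_CUBIC))
E
```

```text
t 11.57 pos [0.5189 0.2866 0.1146] cmd [0.5177 0.2869 0.1157] rot [3.141e+00 1.000e-03 1.359e+00] cmd [3.142 0.    1.36 ] F [-0.35  0.74 -0.32] w 0.0156 q [ 0.41  0.22  1.41 -0.    1.52 -0.95]
```

View pics/e13.png

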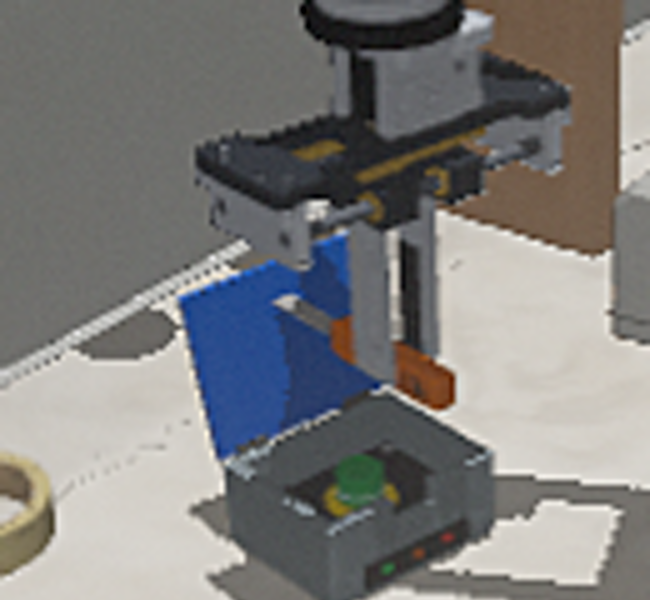

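View pics/f13.png

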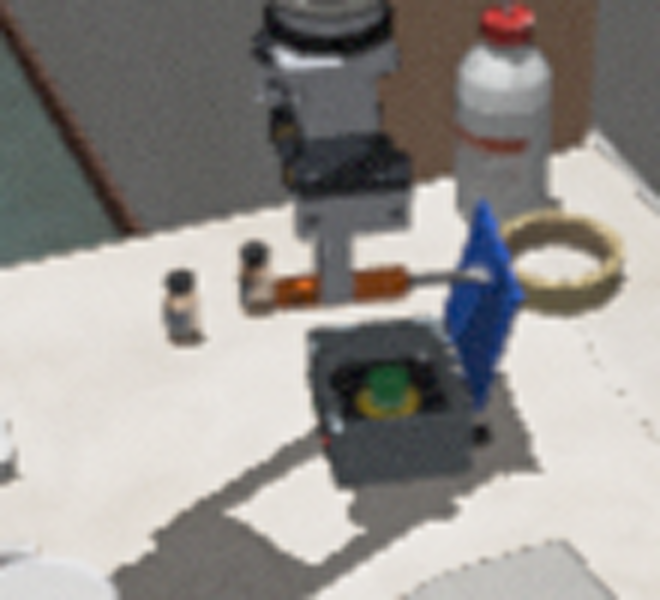

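Request:
{"op": "servo_tool", "data": {"targets": "0 0 0.012 0 0 0 0;0 0 0.024 0.004 0 0 0;0 0 0.036 0.008 0 0 0;0 0 0.036 0.008 0 0 0"}}

```text
time: 12.0
tool_pos: [0.5245, 0.2857, 0.1128]
ee_rot: [-3.136, 0.001, 1.361]
wrist_force: [-5.6, 1.0, 2.0]
width: 0.0157
```

Request:
{"op": "servo_tool", "data": {"targets": "0 0 0.006 0 0 0 0;0 0 0.012 0 0 0 0;0 0 0.012 0 0 0 0"}}

```text
time: 12.25
tool_pos: [0.5249, 0.2856, 0.1124]
ee_rot: [-3.131, 0.002, 1.362]
wrist_force: [-10.1, 1.0, 2.7]
width: 0.016
```

```bash
python3 - <<'E'
from h import *
app(0,.036,.008,0,0,0)
app(0,.012,0,0,0,0)
st();sc=snap('scene','s10.png');sd=snap('side','d10.png')
a=sd['image'][140:270,120:250];cv2.imwrite('pics/e14.png',cv2.resize(a[:,:,::-1],None,fx=5,fy=5,interpolation=cv2.INTER_CUBIC)[:600])
a=sc['image'][90:190,190:300];cv2.imwrite('pics/f14.png',cv2.resize(a[:,:,::-1],None,fx=6,fy=6,interpolation=cv2.INTER_CUBIC))
st()
E
```

```text
t 12.25 pos [0.5249 0.2856 0.1124] cmd [0.5295 0.2844 0.1137] rot [-3.131e+00  2.000e-03  1.362e+00] cmd [3.142 0.    1.36 ] F [-10.09   0.96   2.7 ] w 0.016 q [ 0.4   0.23  1.39  0.    1.53 -0.96]
t 12.35 pos [0.5249 0.2856 0.1124] cmd [0.5295 0.2844 0.1137] rot [-3.131e+00  2.000e-03  1.362e+00] cmd [3.142 0.    1.36 ] F [-10.93   1.09   2.71] w 0.0158 q [ 0.4   0.23  1.39  0.    1.53 -0.96]
```

View pics/f14.png

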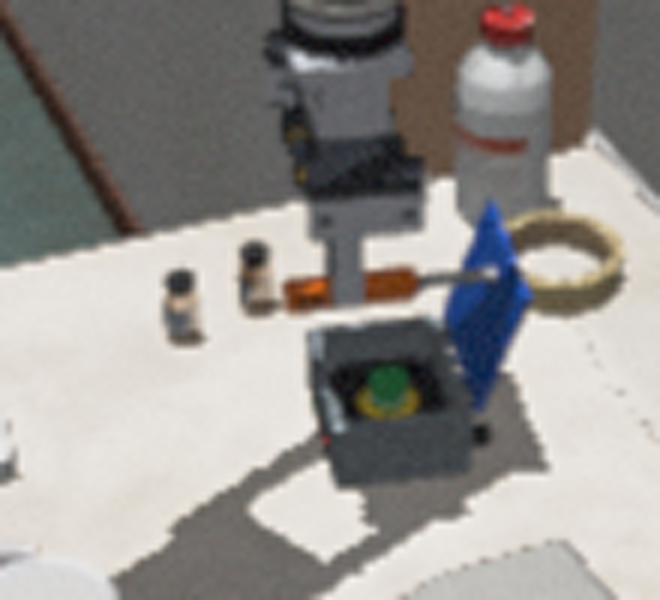

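View pics/e14.png

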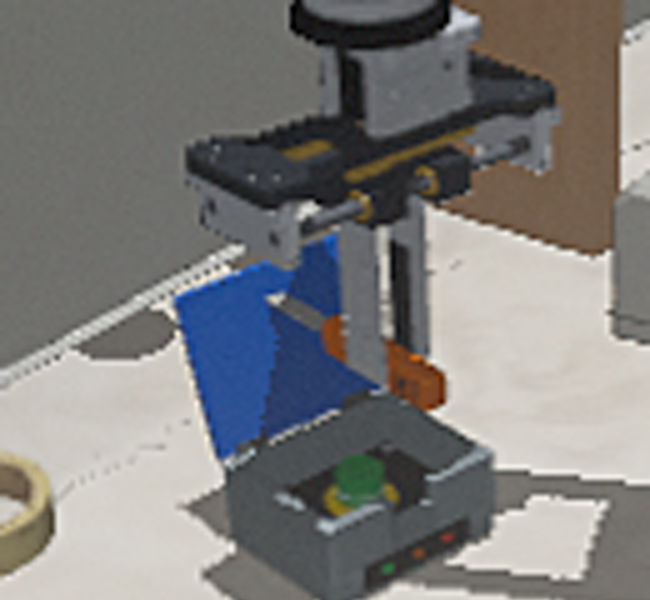

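```bash
python3 - <<'E'
from h import *
sd=snap('side','y.png')
s=vision.snapshot('wrist')
T=np.eye(4);T[:3,:3]=down(1.36).as_matrix();T[:3,3]=[.3926,.3143,.0414];s['W']=T@s['T_tool_cam']
for n,p in (('timer',(250,115)),('timer',(335,105)),('marker',(140,125)),('dish',(118,130)),('dish',(80,183)),('vialtop',(0,0))): print(n,onz(s,*p,.0)[:2])
for p in ((158,284),(181,290)): print('vial base',onz(sd,*p,0)[:2])
st();u=np.array([.978,-.2095]);n=np.array([.5093,.2888])
for d in (.1205,.15): 
  p=n-d*u; print(d,p,dele([*p,.125],down(1.36)))
E
```

```text
timer [0.31526937 0.32804488]
timer [0.32167099 0.39204691]
marker [0.30489861 0.24411944]
dish [0.30496199 0.22643413]
dish [0.3383791  0.18206239]
vialtop [0.20745543 0.17882971]
vial base [0.52067362 0.44814023]
vial base [0.46120369 0.43377714]
t 12.45 pos [0.5249 0.2856 0.1124] cmd [0.5295 0.2844 0.1137] rot [-3.132e+00  2.000e-03  1.362e+00] cmd [3.142 0.    1.36 ] F [-10.56   1.34   2.75] w 0.0157 q [ 0.4   0.23  1.39  0.    1.53 -0.96]
0.1205 [0.391451   0.31404475] [ 5.000e-04 -5.646e-01 -4.500e-02 -0.000e+00  0.000e+00  0.000e+00]
0.15 [0.3626   0.320225] [ 5.000e-04 -6.826e-01 -4.500e-02 -0.000e+00  0.000e+00  0.000e+00]
```

Request:
{"op": "servo_tool", "data": {"targets": "0 0 -0.08 -0.02 0 0 0;0 0 -0.18 -0.045 0 0 0;0 0 -0.3 -0.045 0 0 0;0 0 -0.42 -0.045 0 0 0;0 0 -0.5 -0.045 0 0 0;0 0 -0.55 -0.045 0 0 0;0 0 -0.55 0.1 0 0 0;0 0 -0.55 0.2 0 0 0;0 0 -0.55 0.3 0 0 0;0 0 -0.55 0.36 0 0 0;0 0 -0.55 0.39 0 0 0;0 0 -0.55 0.39 0 0 0"}}

```text
time: 13.45
tool_pos: [0.3942, 0.3125, 0.0137]
ee_rot: [-3.139, 0.003, 1.36]
wrist_force: [-0.7, 0.3, -1.0]
width: 0.0155
```

```bash
python3 - <<'E'
from h import *
app(0,-.55,.39,0,0,0)
sd=snap('side','d15.png');st()
E
```

```text
t 13.5 pos [0.3951 0.3132 0.0153] cmd [0.395  0.3132 0.0162] rot [-3.141e+00  1.000e-03  1.360e+00] cmd [3.142 0.    1.36 ] F [0.14 0.04 0.34] w 0.0158 q [ 0.56  0.11  1.74 -0.    1.3  -0.8 ]
```

View pics/d15.png

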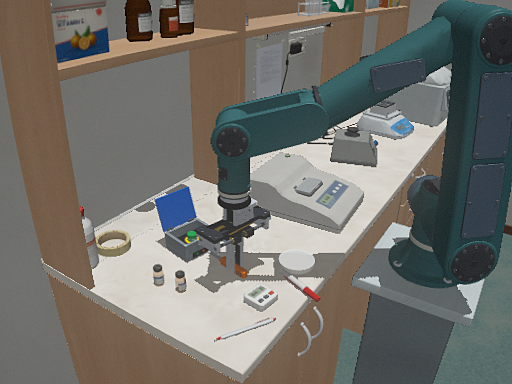

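Request:
{"op": "servo_tool", "data": {"targets": "0 0 0 0.012 0 0 0;0 0 0 0.024 0 0 0;0 0 0 0.034 0 0 0;0 0 0 0.043 0 0 0;0 0 0 0.043 0 0 0;0 0 0 0.043 0 0 0"}}

```text
time: 14.0
tool_pos: [0.3952, 0.3134, 0.0051]
ee_rot: [3.141, -0.0, 1.36]
wrist_force: [-0.8, -0.0, -0.5]
width: 0.0157
```

```bash
python3 - <<'E'
from h import *
app(0,0,.043,0,0,0);st()
E
```

```text
t 14.0 pos [0.3952 0.3134 0.0051] cmd [0.395  0.3132 0.0055] rot [ 3.141 -0.     1.36 ] cmd [3.142 0.    1.36 ] F [-0.81 -0.04 -0.54] w 0.0157 q [ 0.56  0.12  1.75 -0.    1.27 -0.8 ]
```

Within 0.5 mm of resting. I'll lower the last bit, open partway, then rise.

Request:
{"op": "servo_tool", "data": {"targets": "0 0 0 0.003 0 0 0;0 0 0 0.003 0 0 0;0.4 0 0 0.003 0 0 0;0.4 0 0 0.003 0 0 0;0.4 0 0 0.003 0 0 0;0.4 0 0 0.003 0 0 0;0.4 0 0 0.003 0 0 0;0.4 0 0 0.003 0 0 0"}}

```text
time: 14.67
tool_pos: [0.395, 0.3134, 0.0041]
ee_rot: [-3.142, 0.0, 1.36]
wrist_force: [-0.6, 0.0, 0.5]
width: 0.0376
```

Request:
{"op": "servo_tool", "data": {"targets": "0.4 0 0 -0.05 0 0 0;0.4 0 0 -0.15 0 0 0;0.4 0 0 -0.3 0 0 0;0 0 0 -0.45 0 0 0;0 0 0 -0.6 0 0 0;0 0 0 -0.7 0 0 0;0 0 0 -0.7 0 0 0;0 0 0 -0.7 0 0 0;0 0 0 -0.7 0 0 0;0 0 0 -0.7 0 0 0"}}

```text
time: 15.5
tool_pos: [0.394, 0.3127, 0.1768]
ee_rot: [-3.139, 0.003, 1.36]
wrist_force: [-0.5, 0.3, -0.7]
width: 0.0005
```

```bash
python3 - <<'E'
from h import *
app(0,0,.003,0,0,0);app(0,0,-.7,0,0,0);st()
w=snap('wrist','w16.png');sc=snap('scene','s16.png');sd=snap('side','d16.png')
a=sd['image'][160:310,130:290];cv2.imwrite('pics/e16.png',cv2.resize(a[:,:,::-1],None,fx=4,fy=4,interpolation=cv2.INTER_CUBIC))
E
```

```text
t 15.5 pos [0.394  0.3127 0.1768] cmd [0.395  0.3132 0.1797] rot [-3.139e+00  3.000e-03  1.360e+00] cmd [3.142 0.    1.36 ] F [-0.45  0.3  -0.68] w 0.0005 q [ 0.56 -0.01  1.52 -0.    1.63 -0.8 ]
```

View pics/w16.png

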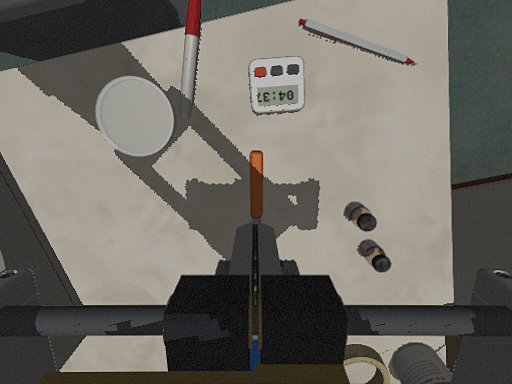

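View pics/e16.png

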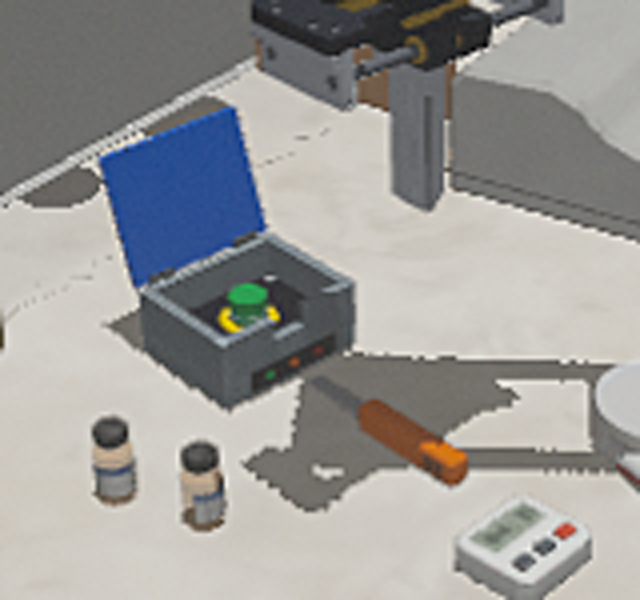

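View pics/s16.png

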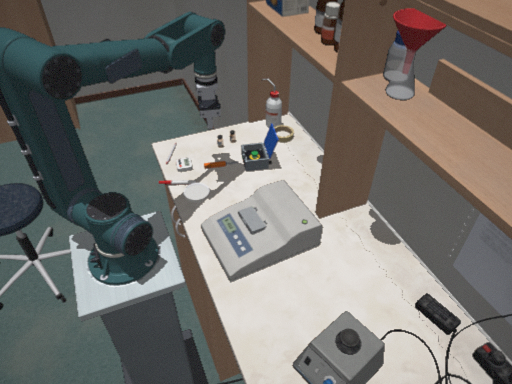

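```bash
python3 - <<'E'
from h import *
sc=snap('scene','x.png');sd=snap('side','x2.png')
for n,s,roi in (('sc',sc,(240,140,275,170)),('sd',sd,(180,225,205,245))):
    h=cv2.cvtColor(s['image'],cv2.COLOR_RGB2HSV);x0,y0,x1,y1=roi
    m=np.zeros(h.shape[:2],np.uint8);m[y0:y1,x0:x1]=cv2.inRange(h,(50,100,40),(85,255,255))[y0:y1,x0:x1]
    ys,xs=np.nonzero(m);print(n,len(xs),xs.min(),xs.max(),ys.min(),ys.max(),proj(s,[.5533,.2794,.046]),proj(s,[.5533,.2794,.04]))
    # whole-green centroid
    P=np.array([onz(s,x,y,.046)[:2] for x,y in zip(xs,ys)]);print(P.mean(0),P.min(0),P.max(0))
    a=s['image'][y0-5:y1+5,x0-5:x1+5];cv2.imwrite('pics/b_%s.png'%n,cv2.resize(a[:,:,::-1],None,fx=14,fy=14,interpolation=cv2.INTER_NEAREST))
E
```

```text
sc 33 251 257 150 156 (np.float64(253.9514371050815), np.float64(152.2274969509453)) (np.float64(253.95272620736694), np.float64(153.4674496076289))
[0.55259471 0.27568196] [0.54082188 0.25738847] [0.56724557 0.29251139]
sd 70 187 196 231 240 (np.float64(191.5526814228077), np.float64(232.47762149959226)) (np.float64(191.66649127173957), np.float64(234.42178406956356))
[0.54677724 0.28797362] [0.531097   0.27007693] [0.5634981 0.3110334]
```

View pics/b_sc.png

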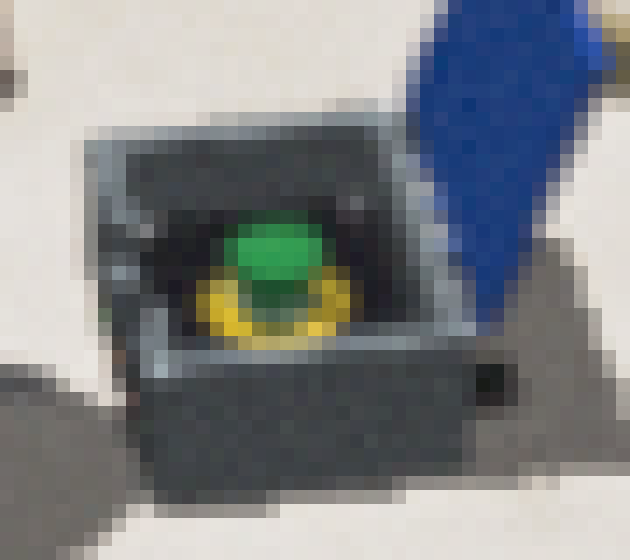

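View pics/b_sd.png

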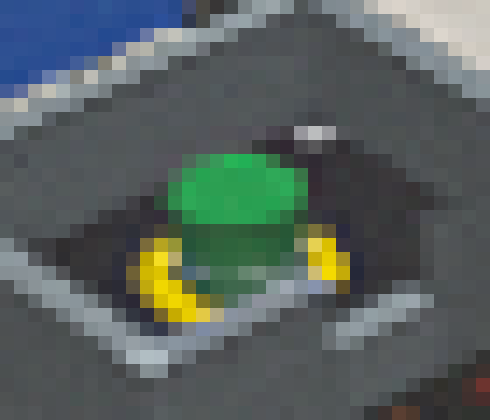

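```bash
python3 - <<'E'
from h import *
print(dele([.5537,.279,.065],down(1.36)))
E
```

```text
[-0.0009  0.6494  0.459  -0.      0.      0.    ]
```

Request:
{"op": "servo_tool", "data": {"targets": "0 0 0.1 0 0 0 0;0 0 0.22 0 0 0 0;0 0 0.34 0 0 0 0;0 0 0.46 0 0 0 0;0 0 0.56 0 0 0 0;0 0 0.62 0 0 0 0;0 0 0.65 0 0 0 0;0 0 0.65 0.1 0 0 0;0 0 0.65 0.22 0 0 0;0 0 0.65 0.34 0 0 0;0 0 0.65 0.44 0 0 0;0 0 0.65 0.46 0 0 0"}}

```text
time: 16.75
tool_pos: [0.5499, 0.2782, 0.0581]
ee_rot: [-3.132, 0.006, 1.361]
wrist_force: [-0.7, -0.6, -0.7]
width: 0.0006
```

Request:
{"op": "servo_tool", "data": {"targets": "0 0 0 0 0 0 0;0 0 0 0 0 0 0;0 0 0 0 0 0 0;0 0 0 0 0 0 0"}}

```text
time: 17.08
tool_pos: [0.5554, 0.2801, 0.067]
ee_rot: [3.138, -0.003, 1.36]
wrist_force: [-0.3, -0.6, 0.3]
width: 0.0004
```

```bash
python3 - <<'E'
from h import *
app(0,.65,.46,0,0,0)
sc=snap('scene','s10.png');st();sd=snap('side','d10.png');st()
a=sd['image'][150:270,120:250];cv2.imwrite('pics/e17.png',cv2.resize(a[:,:,::-1],None,fx=5,fy=5,interpolation=cv2.INTER_CUBIC)[:600])
a=sc['image'][90:190,200:310];cv2.imwrite('pics/f17.png',cv2.resize(a[:,:,::-1],None,fx=6,fy=6,interpolation=cv2.INTER_CUBIC))
E
```

```text
t 17.13 pos [0.5552 0.28   0.0667] cmd [0.5539 0.2792 0.0647] rot [ 3.138e+00 -2.000e-03  1.360e+00] cmd [3.142 0.    1.36 ] F [-1.08  0.05  0.57] w 0.0001 q [ 0.38  0.31  1.39 -0.    1.44 -0.98]
t 17.18 pos [0.555  0.2799 0.0663] cmd [0.5539 0.2792 0.0647] rot [ 3.139e+00 -2.000e-03  1.360e+00] cmd [3.142 0.    1.36 ] F [-0.22  1.37 -0.41] w 0.0003 q [ 0.38  0.31  1.39 -0.    1.44 -0.98]
```

View pics/f17.png

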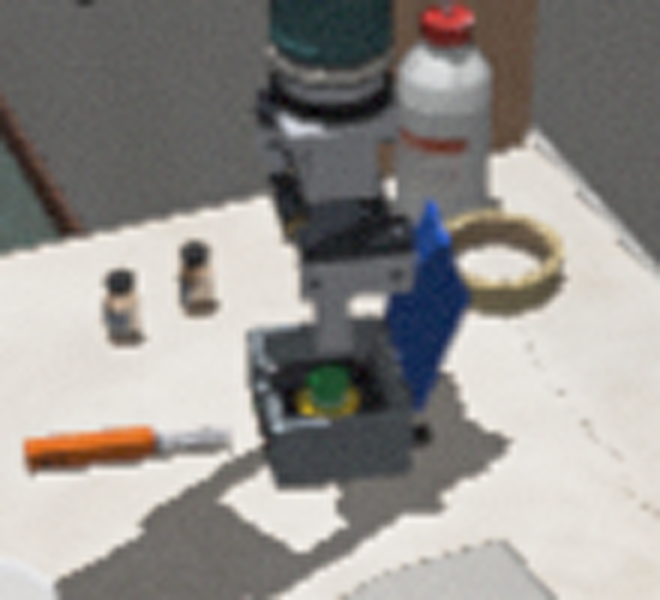

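View pics/e17.png

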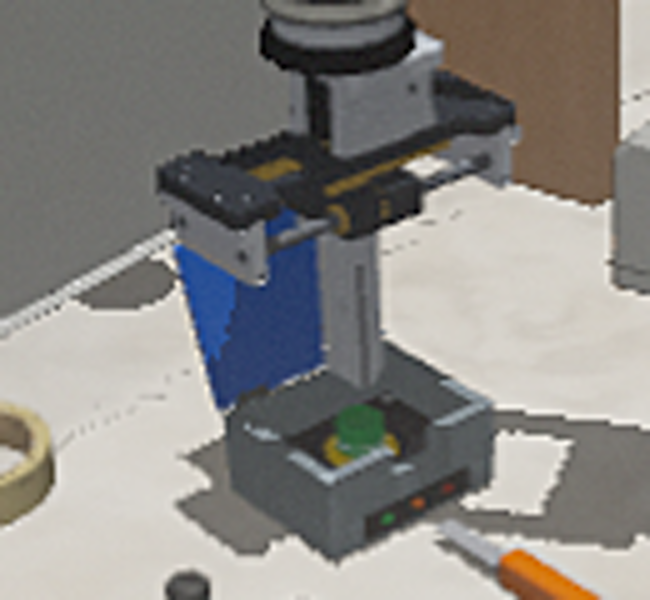

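Request:
{"op": "servo_tool", "data": {"targets": "0 0 0 0.01 0 0 0;0 0 0 0.02 0 0 0;0 0 0 0.03 0 0 0;0 0 0 0.04 0 0 0;0 0 0 0.05 0 0 0;0 0 0 0.056 0 0 0;0 0 0 0.06 0 0 0;0 0 0 0.06 0 0 0;0 0 0 0.06 0 0 0"}}

```text
time: 17.93
tool_pos: [0.554, 0.2794, 0.0491]
ee_rot: [-3.142, 0.0, 1.36]
wrist_force: [-0.4, -0.1, 0.7]
width: 0.0006
```

```bash
python3 - <<'E'
from h import *
app(0,0,.06,0,0,0);st()
F=[];Z=[]
for i in range(6):
    vision.snapshot('wrist');o=get_obs();F.append(o['wrist_force']);Z.append(o['tool_pos'][2])
print(np.mean(F,0),np.std(F,0),np.mean(Z),np.std(Z))
E
```

```text
t 17.93 pos [0.554  0.2794 0.0491] cmd [0.5539 0.2792 0.0497] rot [-3.142  0.     1.36 ] cmd [3.142 0.    1.36 ] F [-0.36 -0.07  0.74] w 0.0006 q [ 0.38  0.32  1.41 -0.    1.41 -0.98]
[-0.01584566  0.20763103 -0.08885251] [0.8530738 0.3213042 0.6710061] 0.04937737590828359 4.509928867410155e-05
```

Request:
{"op": "servo_tool", "data": {"targets": "0 0 0 0.004 0 0 0;0 0 0 0.008 0 0 0;0 0 0 0.008 0 0 0;0 0 0 0.008 0 0 0"}}

```text
time: 18.57
tool_pos: [0.5539, 0.2794, 0.047]
ee_rot: [-3.141, 0.0, 1.36]
wrist_force: [-0.2, 0.3, -1.2]
width: 0.0002
```

Request:
{"op": "servo_tool", "data": {"targets": "0 0 0 0.004 0 0 0;0 0 0 0.004 0 0 0;0 0 0 0.004 0 0 0"}}

```text
time: 18.82
tool_pos: [0.5541, 0.2795, 0.0464]
ee_rot: [3.141, -0.0, 1.36]
wrist_force: [-0.0, 0.2, 1.4]
width: 0.0008
```

Request:
{"op": "servo_tool", "data": {"targets": "0 0 0 0.004 0 0 0;0 0 0 0.004 0 0 0;0 0 0 0.004 0 0 0"}}

```text
time: 19.07
tool_pos: [0.5541, 0.2795, 0.0457]
ee_rot: [3.141, -0.0, 1.36]
wrist_force: [-0.2, -0.1, 2.8]
width: 0.0005
```

Request:
{"op": "servo_tool", "data": {"targets": "0 0 0 0.004 0 0 0;0 0 0 0.004 0 0 0;0 0 0 0.004 0 0 0"}}

```text
time: 19.32
tool_pos: [0.5541, 0.2795, 0.0445]
ee_rot: [3.141, -0.0, 1.36]
wrist_force: [-0.7, -0.4, 3.7]
width: 0.0006
```

```bash
cat >> h.py <<'E'
def avg(n=8):
    F=[];Z=[]
    for i in range(n):
        vision.snapshot('wrist');o=get_obs();F.append(o['wrist_force']);Z.append(o['tool_pos'][2])
    print('avg F',np.mean(F,0).round(2),'z',np.mean(Z).round(5))
E
python3 - <<'E'
from h import *
app(0,0,.02,0,0,0);st();avg()
E
```

```text
t 19.32 pos [0.5541 0.2795 0.0445] cmd [0.5539 0.2792 0.0447] rot [ 3.141 -0.     1.36 ] cmd [3.142 0.    1.36 ] F [-0.66 -0.38  3.73] w 0.0006 q [ 0.38  0.32  1.42 -0.    1.4  -0.98]
avg F [-0.56 -0.23  3.72] z 0.04435
```

Request:
{"op": "servo_tool", "data": {"targets": "0 0 0 0.003 0 0 0;0 0 0 0.006 0 0 0;0 0 0 0.009 0 0 0;0 0 0 0.011 0 0 0;0 0 0 0.013 0 0 0;0 0 0 0.015 0 0 0;0 0 0 0.016 0 0 0;0 0 0 0.016 0 0 0;0 0 0 0.016 0 0 0;0 0 0 0.016 0 0 0"}}

```text
time: 20.55
tool_pos: [0.5541, 0.2795, 0.0405]
ee_rot: [3.141, -0.0, 1.36]
wrist_force: [-0.6, -0.1, 4.6]
width: 0.0005
```

```bash
python3 - <<'E'
from h import *
app(0,0,.016,0,0,0);st();avg(12)
sc=snap('scene','s18.png');sd=snap('side','d18.png')
a=sd['image'][215:255,170:220];cv2.imwrite('pics/e18.png',cv2.resize(a[:,:,::-1],None,fx=14,fy=14,interpolation=cv2.INTER_NEAREST))
E
```

```text
t 20.55 pos [0.5541 0.2795 0.0405] cmd [0.5539 0.2792 0.0407] rot [ 3.141 -0.     1.36 ] cmd [3.142 0.    1.36 ] F [-0.62 -0.08  4.63] w 0.0005 q [ 0.38  0.33  1.42 -0.    1.39 -0.98]
avg F [-0.73 -0.32  5.36] z 0.0405
```

View pics/e18.png

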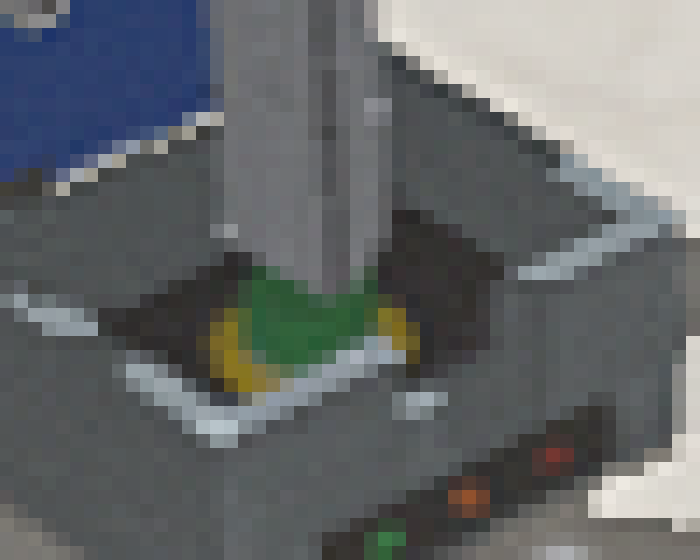

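Request:
{"op": "servo_tool", "data": {"targets": "0 0 0 0.001 0 0 0;0 0 0 0.002 0 0 0;0 0 0 0.002 0 0 0;0 0 0 0.002 0 0 0;0 0 0 0.002 0 0 0;0 0 0 0.002 0 0 0"}}

```text
time: 21.75
tool_pos: [0.5541, 0.2795, 0.04]
ee_rot: [3.141, -0.0, 1.36]
wrist_force: [-1.7, -0.1, 5.7]
width: 0.0005
```

```bash
python3 - <<'E'
from h import *
app(0,0,.002,0,0,0);st();avg(20)
sc=snap('scene','s19.png');sd=snap('side','d19.png')
a=sc['image'][90:190,200:310];cv2.imwrite('pics/f19.png',cv2.resize(a[:,:,::-1],None,fx=6,fy=6,interpolation=cv2.INTER_CUBIC))
a=sd['image'][140:310,130:290];cv2.imwrite('pics/e19.png',cv2.resize(a[:,:,::-1],None,fx=3.5,fy=3.5,interpolation=cv2.INTER_CUBIC))
E
```

```text
t 21.75 pos [0.5541 0.2795 0.04  ] cmd [0.5539 0.2792 0.0402] rot [ 3.141 -0.     1.36 ] cmd [3.142 0.    1.36 ] F [-1.66 -0.15  5.71] w 0.0005 q [ 0.38  0.33  1.42 -0.    1.39 -0.98]
avg F [-0.81 -0.42  5.48] z 0.04005
```

View pics/f19.png

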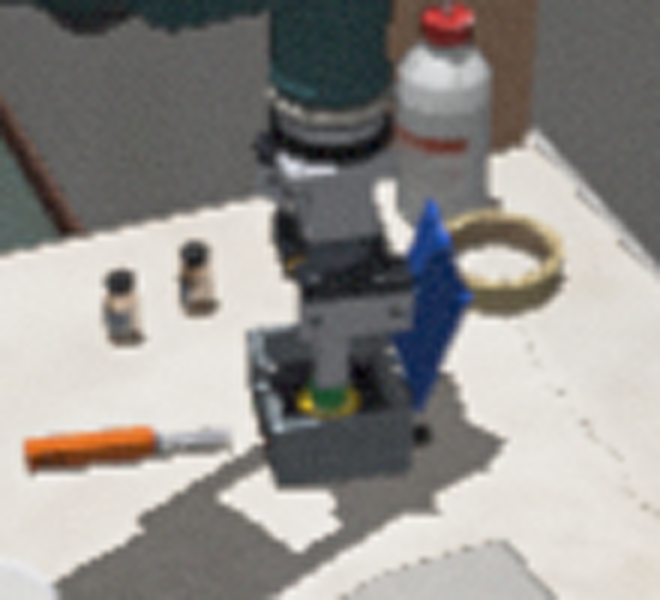

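View pics/e19.png

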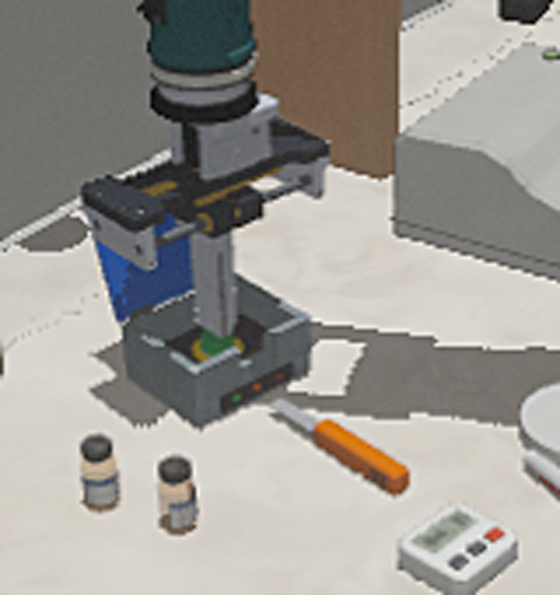

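```bash
python3 -c "
from h import *
print(robot.close_job());st()"
```

```text
the job is handed in; nothing more can be done
None
the job is handed in; nothing more can be done
```

I levered up the cover with the pry tool and swung it back. I then laid the tool flat on the worktop in front of the box and pressed the button with the shut fingertips. The job was handed in at about 23 s, with the fingertips still holding the button.

Last checks:
- **Cover:** the push met about 10 N of resistance at about 1.89 rad, worked out from the blade tip's position, so it reached its stop. It was still open in the final pictures.
- **Tool:** it lies flat on the worktop, with the blade tip just in front of the box.
- **Vials:** neither vial was touched, and the final pictures show both standing where they were.
- **Button:** the fingertips were at 40.05 mm, which is 5.95 mm of travel. The average force was 5.5 N, which puts the travel at about 5.7 mm, so the two measures differ by about 0.2 mm. The button never came near its stop.

Two things to note:
- **White line not checked:** the cameras were too coarse to show the white line meeting the collar, so the half-press rests on the height and force readings.
- **Blade direction:** the tool's blade first lay pointing towards the robot (-x), not to the right as the description said. I went by the pictures.

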